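# Lower the flask stack by drawing out its bottom spacer

### The job

The flask on the stand sits one spacer too high: draw the white spacer board out from under the stack, through the gap between the two posts, so that the plate, tub and flask settle upright onto the stand; the stack must not be lifted or toppled. Then lay the spacer flat on the rest bars of the empty steel tray, setting it down rather than dropping it, and leave the spare spacer and everything else undisturbed.

Things in the scene. Friction and masses are not known exactly. Their poses are not given: they have to be found in the camera images.
- stand: Fixed steel stand, deck 180 x 180 mm, deck top 45 mm above the bench. Origin: on the bench under the deck's centre; z up. Two posts (14 mm diameter, 60 mm tall above the deck) at x = -75 mm, y = +42 and -42 mm leave a 70 mm gap that lets the spacer out along -x and stops the round plate and tub. Its -x points to the robot's right (world -y), within 17 degrees
- spacer: Bottom of the stack: flat white plastic board 220 (x) x 50 (y) x 12 (z) mm, 0.13 kg, lying on the deck. Origin: centre of its underside. Starts some 50 mm from the stand's centre towards the stand's -x, axes within 2 degrees of the stand's: its -x end overhangs the deck by about 70 mm, to grip across the 50 mm width from above. About 155 to 165 mm of travel brings it clear of plate and deck
- plate: Round aluminium plate, 150 mm diameter, 10 mm thick, 0.25 kg, loose on the spacer. Origin: centre of its underside. When the spacer is out it lies on the deck, 45 mm above the bench
- tub: Round white plastic tub standing loose on the plate, 150 mm outer diameter, 45 mm tall, wall 6 mm, floor 8 mm thick, about 0.2 kg. Origin: centre of its underside
- flask: Flat-bottomed glass flask standing loose in the tub, 128 mm tall, 94 mm widest diameter, flat base 68 mm, about 0.18 kg; its top is about 203 mm above the bench at first. Origin: centre of its underside; z along its neck
- tray_empty: The empty one of two like fixed steel trays, 250 (x) x 112 (y) x 20 (z) mm, walls 3 mm, to the robot's right, length along world y within 9 degrees. Origin: centre of its underside. Two cross bars in it at x = +50 and -50 mm, 10 mm wide, tops 11 mm above the bench: the spacer rests on them lengthwise, underside at 11 mm (tray floor at 3 mm)
- tray_full: The other tray, same make, beside the empty one and nearer to or farther from the robot than it; holds the spare spacer. Same frame
- spare: Spare spacer, same as the spacer, lying on the bars of its own tray; to be left alone. Origin: centre of its underside
- amber_bottle: Bystander: amber glass bottle, 68 mm diameter, 130 mm tall, beyond the work area. Origin: centre of its underside
- beaker: Bystander: steel beaker, 76 mm diameter, 90 mm tall, near the robot. Origin: centre of its underside
- jar: Bystander: white jar with black cap, 72 mm diameter, 80 mm tall, beyond the trays. Origin: centre of its underside
- wrench: Bystander: steel wrench lying on the bench to the left of the stand. Origin: underside
- filter_box: Bystander: cardboard box 110 x 110 x 45 mm, on the bench to the right of the trays. Origin: centre of its underside
Not all that is in view belongs to the job. What is shaped like the flask but turquoise or yellow is not meant.

How it is judged:
By the outcome, as a careful person would: the job done as asked, in the order asked, and still so for the second after the job is handed in, with the robot touching nothing.
It also fails if it takes over 43 s, if anything falls off the work surface, if the arm or the gripper's body presses on something with over 40 N, if the wrist force passes 120 N, or if a joint passes its speed limit or range.

### The arm

A 6-joint arm with a two-finger parallel gripper is mounted at the origin on the work surface. World frame = base frame: x ahead of the robot, y to its left, z up, the work surface at z = 0. Lengths are in m, angles in rad, forces in N, time in s.
With the tool pointing down it reaches from about 0.275 to 0.725 m from the base axis. Payload 5.6 kg.
Tool frame: the origin (TCP) lies between the finger pads; the fingertips stand 22 mm ahead of it and the grasp point (between the pads) lies 3 mm ahead of it; z points along the fingers, y is the line along which they close (so a half turn about z gives the same grasp; the last joint's range is limited). The gripper opens to 85 mm and grips with 20 to 120 N. Pads are 22 mm wide; open, the fingers measure 114 mm over their backs; the gripper's body (76 mm by 85 mm) begins 54 mm behind the grasp point. The pads swing forward as they close: fully open they stand 13 mm farther back than shut.
Start: joints at [1.389, 0.255, 0.108, 0, -1.424, -0.285], TCP at [0.247, 0.491, 0.253] pointing down, gripper open.
Joint ranges: [-2.95, 2.95], [-1.21, 1.97], [-1.09, 1.5], [-2.87, 1.71], [-2.94, -0.07], [-3.05, 3.05]. Speed limits (rad/s): [2.57, 2.57, 3.14, 3.14, 3.14, 3.14].

### API

Orientations are given as a rotation vector (axis times angle).
In Python, from rig import ctrl gives the robot as it stands. The module is installed in compiled form; this text tells all that it offers.
- The arm moves only by the tool carry_out, never from a script. Its argument "deltas" is a list of rows, each a list of 6 numbers: the shift along the world's x, y, z in m, then the turn, a rotation vector about the world's x, y, z in rad. A call has exactly 8 rows; each row shifts and turns the commanded pose from where the row before left it; what a row does not reach is not made up. A row lasts 1/8 s, in which the tool goes at most 62.5 mm and 10.7 degrees, less where a joint would pass 70% of its speed; a pose out of reach is approached as far as the arm can. A call is refused whole if a number of a shift passes 0.0625 or a number of a turn 0.188, either way. A call with a gripper value outside its range is refused whole. "grip" is the closure, from -1 (fully open) to 1 (shut), set as the call begins (left out, the last holds). The fingers move at their own pace and stop on an object; "grip_force" is the grip in N (left out, the last holds). Time passes only in rows, so rows that do not move let the fingers close, or fill a call up. It gives the time, the measured TCP pose, the force, the opening and the grip force at its end, in the units of the state.
- ctrl.sense(): the state, without advancing time (a new reading comes with each control period).
- ctrl.camera(name): name is "side" or "top"; returns the picture (400x640x3 uint8, blue, green, red); there is no depth.
- ctrl.calibration(name): a dict with "fov_y" (degrees; the focal length in pixels is half the picture's height over the tangent of half this angle, whatever the lens; pixels are square), "cx", "cy" (the principal point, pixels), "dist" ([k1, k2, p1, p2, k3] as OpenCV has them; the pictures are not rectified), "R" (3x3) and "t" (3): a world point X has camera coordinates R X + t. Camera axes: x right, y down, z forward; pixel columns grow to the right and rows downward; lengths in m; the calibration is good to about 2 mm. A picture is of the moment at which its call begins. calibration takes no time and is no camera call.
- ctrl.hand_in(): hands the job in; it is judged then, once.
Trained networks look in the newest picture that a camera, given by its name, has taken for a name from the list of things; names that differ only in an ending like _2 or _b are one class to them, and where a whole thing is asked for, a point or a joint stands for the part that bears it (a point fixed in the world has none). Each returns a list of dicts, best first, with "conf" (0 to 1); they miss things now and then, are a little off and sometimes report something else, mostly with a low value. They report only what shows in the picture. A call takes as long as a camera call. They do not tell look-alikes from the thing itself.
- ctrl.search_frame(camera, label): "xyz" ([x, y, z] in m, in world coordinates, good to about 4 mm: the middle of the surface that is visible of it).
- ctrl.silhouettes(camera, label): "mask" (400x640 bool, what is visible of it).
- ctrl.spot_point(camera, label): "xyz" ([x, y, z] in m, in world coordinates, good to about 4 mm: a listed point, or the origin of a listed thing).
The state is a dict: "time": time; "joint_pos": joint angles; "dq": joint speeds; "tau": joint torques, N m; "ee_pos": TCP position; "tool_rot": TCP orientation; "contact_force": force on the tool from outside, world axes, zero at the start; "torque": the same for the moment, N m; "gripper_width": finger opening in m; "gripper_force": force on a finger pad.
Only numpy, scipy, OpenCV 4.12 (cv2) and the standard library are available. Lean on these libraries where they do the work, as an engineer would, in place of code of your own. Each camera call takes 0.05 s, during which the arm holds its last target. There are 200 camera calls.

## Working session

There is one attempt and no reset: what is moved stays moved. The work goes in short steps, Python scripts to look and compute and a tool call to move; the robot and the scene stay as the last step left them, time stands still between calls to the robot, and variables do not carry over. Pictures are saved under pics/ and viewed, at most 12 in all, crops included, and the job is handed in when it is done.

Besides the shell and the picture viewer there is one more tool, called after ">>>" in YAML: its name, and indented under it one key for each argument. carry_out: Moves the arm, as the interface text tells. Its arguments: {"type":"object","properties":{"deltas":{"type":"array","items":{"type":"array","items":{"type":"number"}}},"grip":{"type":"number"},"grip_force":{"type":"number"}},"required":["deltas"]}

```bash
mkdir -p pics; cat > h.py <<'E'
import numpy as np, cv2
from rig import ctrl
def K(n):
    c=ctrl.calibration(n); f=200/np.tan(np.radians(c["fov_y"])/2)
    return np.array([[f,0,c["cx"]],[0,f,c["cy"]],[0,0,1]]),np.array(c["dist"],float),np.array(c["R"]),np.array(c["t"])
def onplane(n,uv,z):
    k,d,R,t=K(n); p=cv2.undistortPoints(np.array(uv,float).reshape(-1,1,2),k,d).reshape(-1,2)
    C=-R.T@t; r=np.c_[p,np.ones(len(p))]@R
    return C+r*((z-C[2])/r[:,2])[:,None]
def proj(n,X):
    k,d,R,t=K(n); return cv2.projectPoints(np.array(X,float).reshape(-1,3),cv2.Rodrigues(R)[0],t,k,d)[0].reshape(-1,2)
E
python3 - <<'E'
from h import *
for n in ("top","side"):
    cv2.imwrite(f"pics/{n}0.png",ctrl.camera(n))
    k,d,R,t=K(n); print(n,-R.T@t,k[0,0])
    for l in ("stand","spacer","plate","tub","flask","tray_empty"):
        for f in (ctrl.spot_point,):
            print(l,[(np.round(r["xyz"],3).tolist(),round(r["conf"],2)) for r in f(n,l)[:3]])
    for l in ("spacer",):
        for r in ctrl.silhouettes(n,l)[:3]:
            m=r["mask"].astype(np.uint8); print(l,r["conf"],m.sum(),cv2.minAreaRect(cv2.findNonZero(m)))
print(ctrl.sense()["time"])
E
```

```text
top [ 0.40255199 -0.01188477  1.09655313] 371.0181710095887
stand []
spacer [([0.57, 0.212, 0.048], 0.92)]
plate []
tub [([0.573, 0.255, 0.067], 0.88)]
flask [([0.581, 0.248, 0.074], 0.94), ([0.766, 0.281, -0.001], 0.64), ([0.381, 0.342, 0.002], 0.6)]
tray_empty [([0.647, -0.244, 0.004], 0.95)]
spacer 0.87 480 ((259.0000305175781, 201.50001525878906), (28.861738204956055, 16.97749137878418), 14.03624439239502)
side [-0.06818737 -0.64161362  0.62984144] 369.1354732615742
stand [([0.575, 0.252, -0.005], 0.59), ([0.463, -0.249, 0.008], 0.24)]
spacer [([0.564, 0.211, 0.042], 0.52), ([0.648, -0.238, 0.002], 0.27)]
plate [([0.577, 0.263, 0.057], 0.55)]
tub []
flask [([0.763, 0.28, -0.001], 0.67), ([0.38, 0.342, -0.002], 0.56)]
tray_empty [([0.647, -0.241, 0.002], 0.87)]
spacer 0.84 306 ((279.0, 196.5), (24.748737335205078, 14.849241256713867), 45.0)
0.8
```

View pics/top0.png

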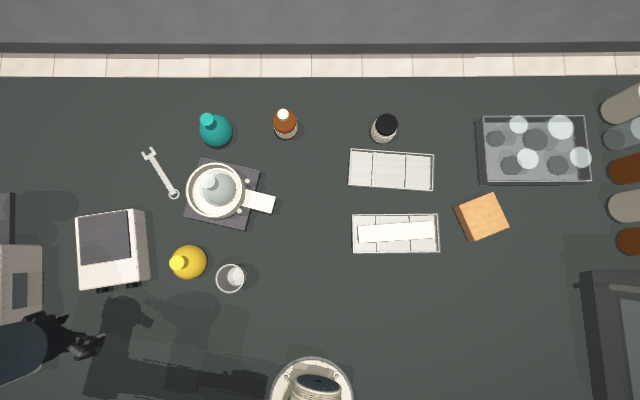

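View pics/side0.png

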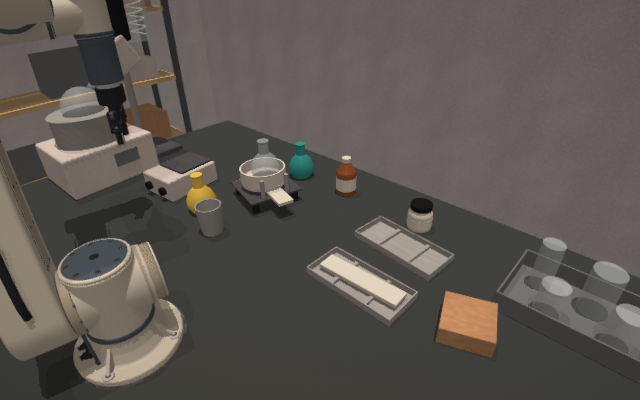

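The top view shows the stack on the stand at about (216,190), with the spacer's end at (259,201). The empty tray is at (391,170) and the full tray at (396,233). The side view agrees: spacer end at (279,197), empty tray at (404,246). Next I measure the spacer's end and axis, and the tray's pose.

```bash
python3 - <<'E'
from h import *
from scipy.optimize import least_squares
def mask(n,l):
    r=ctrl.silhouettes(n,l); return [x["mask"].astype(np.uint8) for x in r]
pics={n:ctrl.camera(n) for n in("top","side")}
# spacer outline in white pixels near mask
box=lambda m:cv2.boxPoints(cv2.minAreaRect(cv2.findNonZero(m)))
for n in pics:
    m=mask(n,"spacer")[0]
    c=cv2.approxPolyDP(cv2.findContours(m,0,2)[0][0],2.0,True).reshape(-1,2)
    print(n,"spacer poly",c.tolist()); print(np.round(onplane(n,c,.057),3).tolist())
    for m in mask(n,"tray_empty")[:2]:
        hull=cv2.convexHull(cv2.findNonZero(m)).reshape(-1,2)
        W=onplane(n,hull,.02)[:,:2].astype(np.float32)
        print(n,"tray",np.round(cv2.minAreaRect(W*1000),1) if 0 else cv2.minAreaRect(W*1000))
a=cv2.resize(pics["top"][145:240,170:300],None,fx=6,fy=6,interpolation=cv2.INTER_CUBIC)
b=cv2.resize(pics["side"][150:230,220:320],None,fx=7,fy=7,interpolation=cv2.INTER_CUBIC)
cv2.imwrite("pics/a.png",a);cv2.imwrite("pics/b.png",b)
E
```

```text
top spacer poly [[245, 190], [243, 207], [271, 212], [274, 196]]
[[0.581, 0.183, 0.057], [0.532, 0.188, 0.057], [0.517, 0.109, 0.057], [0.563, 0.101, 0.057]]
top tray ((646.228759765625, -240.069580078125), (251.15594482421875, 119.45288848876953), 85.72391510009766)
top tray ((334.88616943359375, 223.27354431152344), (87.90995788574219, 77.46438598632812), 89.38880157470703)
side spacer poly [[266, 192], [278, 205], [293, 201], [280, 188]]
[[0.531, 0.191, 0.057], [0.505, 0.103, 0.057], [0.551, 0.087, 0.057], [0.577, 0.177, 0.057]]
side tray ((633.9215698242188, -246.48321533203125), (258.44427490234375, 132.16026306152344), 85.70206451416016)
```

View pics/a.png

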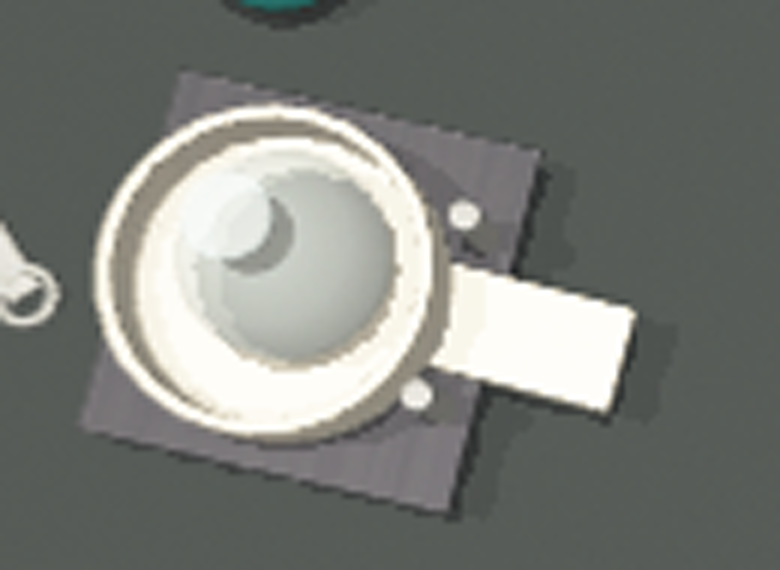

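View pics/b.png

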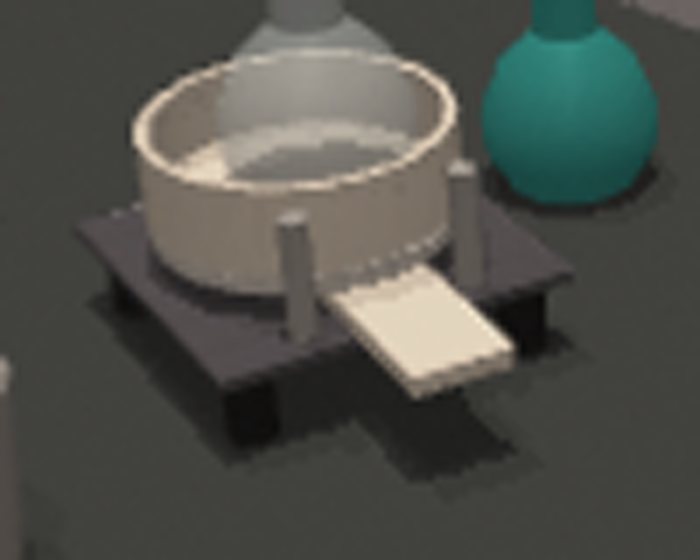

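Crop a, in crop pixels: the spacer end corners are at (635,312) and (608,412), the deck corners at (182,70), (540,150), (450,512) and (80,430), and the two posts at (464,215) and (416,395). In crop b the end corners are at (512,352) and (418,388). I triangulate from these.

```bash
python3 - <<'E'
from h import *
def top(p): return (np.array(p,float)+.5)/6-.5+[170,145]
def side(p): return (np.array(p,float)+.5)/7-.5+[220,150]
def tri(a,b):
    P=[];U=[]
    for n,u in(("top",a),("side",b)):
        k,d,R,t=K(n);P.append(np.c_[R,t]);U.append(cv2.undistortPoints(np.array(u).reshape(-1,1,2),k,d).reshape(2,1))
    X=cv2.triangulatePoints(*P,*U).ravel();return X[:3]/X[3]
for nm,a,b in(("far",(635,312),(512,352)),("near",(608,412),(418,388))): print(nm,np.round(tri(top(a),side(b)),4))
sp=onplane("top",top([(635,312),(608,412),(452,265),(432,365)]),.057)
print(np.round(sp,4).tolist())
dk=onplane("top",top([(182,70),(540,150),(450,512),(80,430)]),.045);c=dk.mean(0)
print("deck",np.round(dk,4).tolist(),c)
ang=lambda v:np.degrees(np.arctan2(v[1],v[0]))
print("angles",[ang(v) for v in(dk[1]-dk[0],dk[2]-dk[3],sp[0]-sp[2],sp[1]-sp[3])],"perp",ang(sp[1]-sp[0]),ang(dk[2]-dk[1]),ang(dk[3]-dk[0]))
print("posts",onplane("top",top([(464,215),(416,395)]),.105))
s=ctrl.sense();print(s["time"],s["ee_pos"],s["tool_rot"],s["joint_pos"],s["gripper_width"])
im=ctrl.camera("top")
cv2.imwrite("pics/c.png",cv2.resize(im[140:265,335:450],None,fx=4.8,fy=4.8,interpolation=cv2.INTER_CUBIC))
for n in("top","side"):
  for l in("tray_empty","spare","tray_full"):print(n,l,[(np.round(r["xyz"],3).tolist(),round(r["conf"],2)) for r in ctrl.spot_point(n,l)[:2]])
E
```

```text
far [0.5612 0.0984 0.0518]
near [0.5151 0.11   0.0494]
[[0.5612, 0.0973, 0.057], [0.5139, 0.1095, 0.057], [0.5842, 0.1837, 0.057], [0.5367, 0.1921, 0.057]]
deck [[0.6828, 0.3177, 0.045], [0.6423, 0.1449, 0.045], [0.4685, 0.1845, 0.045], [0.5086, 0.3588, 0.045]] [0.57555465 0.25148857 0.045     ]
angles [np.float64(-103.17228734112757), np.float64(-102.95772513492878), np.float64(-104.9398687420729), np.float64(-105.4312558567454)] perp 165.5050920789229 167.14971466410913 166.72148387083575
posts [[0.59876476 0.16976136 0.105     ]
 [0.51704465 0.18952096 0.105     ]]
1.1 [0.24748182 0.49115418 0.25330324] [-3.05638378e+00  7.26630803e-01  6.83138073e-06] [ 1.38861056e+00  2.55054836e-01  1.08191802e-01 -3.31734421e-06
 -1.42391236e+00 -2.84631489e-01] 0.08512309451447836
top tray_empty [([0.649, -0.241, 0.002], 0.96), ([0.777, 0.073, 0.002], 0.54)]
top spare [([0.463, -0.249, 0.009], 0.96)]
top tray_full [([0.458, -0.249, -0.003], 0.71)]
side tray_empty [([0.648, -0.24, 0.002], 0.78)]
side spare [([0.461, -0.246, 0.011], 0.96)]
side tray_full [([0.456, -0.248, 0.002], 0.58)]
```

View pics/c.png

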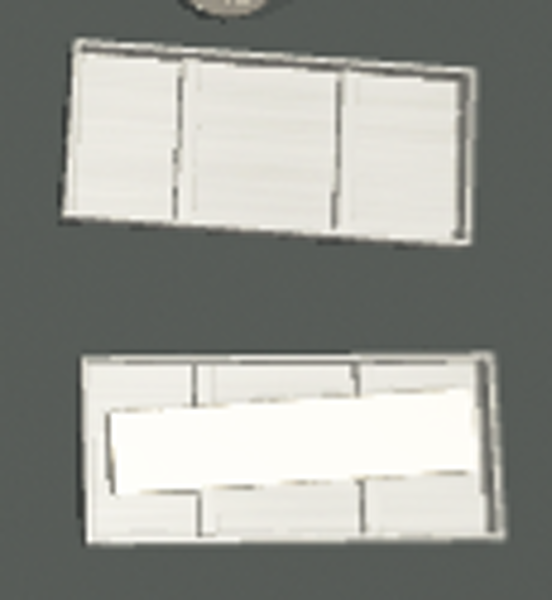

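Measurements: spacer end mid-point (0.538, 0.103), axis at about -104°, empty tray centre (0.648, -0.241) with axis at -94.3°. In crop c the empty tray is the upper one; the lower one holds the spare. I move to above the grasp point at (0.5435, 0.127).

>>> carry_out:
  deltas:
    - [0.0185, -0.0228, 0, 0, 0, -0.0844]
    - [0.0185, -0.0228, 0, 0, 0, -0.0844]
    - [0.0185, -0.0228, 0, 0, 0, -0.0844]
    - [0.0185, -0.0228, 0, 0, 0, -0.0844]
    - [0.0185, -0.0228, 0, 0, 0, -0.0844]
    - [0.0185, -0.0228, 0, 0, 0, -0.0844]
    - [0.0185, -0.0228, 0, 0, 0, -0.0844]
    - [0.0185, -0.0228, 0, 0, 0, -0.0844]
  grip: -1

```text
time: 2.45
ee_pos: [0.396, 0.308, 0.2534]
tool_rot: [-2.641, 1.701, -0.0]
contact_force: [-0.6, 0.5, 0.7]
gripper_width: 0.0855
gripper_force: 0.0
```

>>> carry_out:
  deltas:
    - [0.0185, -0.0228, 0, 0, 0, -0.0844]
    - [0.0185, -0.0228, 0, 0, 0, -0.0844]
    - [0.0185, -0.0228, 0, 0, 0, -0.0844]
    - [0.0185, -0.0228, 0, 0, 0, -0.0844]
    - [0.0185, -0.0228, 0, 0, 0, -0.0844]
    - [0.0185, -0.0228, 0, 0, 0, -0.0844]
    - [0.0185, -0.0228, 0, 0, 0, -0.0844]
    - [0.0185, -0.0228, 0, 0, 0, -0.0844]

```text
time: 3.45
ee_pos: [0.5441, 0.1256, 0.2533]
tool_rot: [-1.928, 2.48, 0.0]
contact_force: [-0.1, 0.3, 0.3]
gripper_width: 0.0853
gripper_force: 0.0
```

>>> carry_out:
  deltas:
    - [0, 0, -0.02, 0, 0, 0]
    - [0, 0, -0.02, 0, 0, 0]
    - [0, 0, -0.02, 0, 0, 0]
    - [0, 0, -0.02, 0, 0, 0]
    - [0, 0, -0.02, 0, 0, 0]
    - [0, 0, -0.02, 0, 0, 0]
    - [0, 0, -0.015, 0, 0, 0]
    - [0, 0, 0, 0, 0, 0]

```text
time: 4.45
ee_pos: [0.5429, 0.1261, 0.1173]
tool_rot: [1.93, -2.476, -0.001]
contact_force: [-0.2, -0.4, 0.1]
gripper_width: 0.0857
gripper_force: 0.0
```

```bash
python3 - <<'E'
from h import *
im=ctrl.camera("side"); im2=ctrl.camera("top")
a=cv2.resize(im[120:230,220:330],(600,600),interpolation=cv2.INTER_CUBIC)
cv2.imwrite("pics/d.png",a)
u=np.array([np.cos(np.radians(-104.2)),np.sin(np.radians(-104.2)),0]);v=np.array([-u[1],u[0],0])
# fingertip predictions
p=np.array(ctrl.sense()["ee_pos"]);print((proj("side",[p+[0,0,-.009]+s*.0425*v for s in(1,-1)])-[220,120])*600/110)
E
```

```text
[[402.45173074 318.72147869]
 [263.8822215  359.87609916]]
```

View pics/d.png

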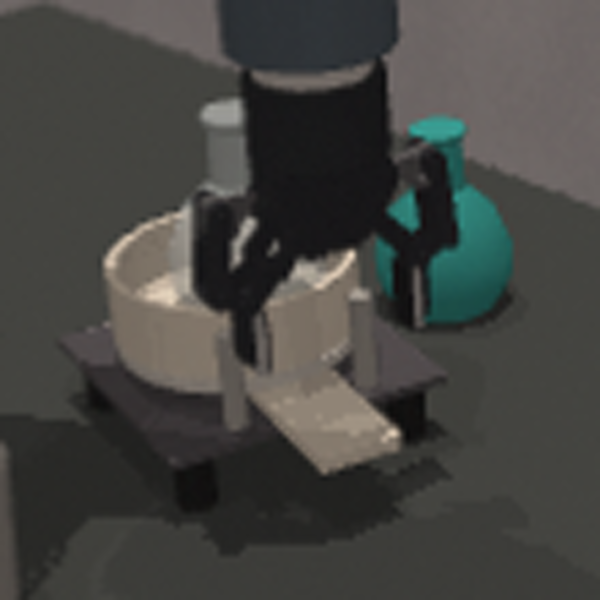

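The picture shows the open fingers straddling the overhanging end, tips at about (250,365) and (415,325), close to where the calibration puts them. I lower and grip.

>>> carry_out:
  deltas:
    - [0, 0, -0.012, 0, 0, 0]
    - [0, 0, -0.012, 0, 0, 0]
    - [0, 0, -0.012, 0, 0, 0]
    - [0, 0, -0.012, 0, 0, 0]
    - [0, 0, -0.01, 0, 0, 0]
    - [0, 0, 0, 0, 0, 0]
    - [0, 0, 0, 0, 0, 0]
    - [0, 0, 0, 0, 0, 0]

```text
time: 5.55
ee_pos: [0.5439, 0.1265, 0.0608]
tool_rot: [-1.931, 2.477, -0.0]
contact_force: [-0.3, 0.8, -0.1]
gripper_width: 0.0851
gripper_force: 0.0
```

>>> carry_out:
  deltas:
    - [0, 0, 0, 0, 0, 0]
    - [0, 0, 0, 0, 0, 0]
    - [0, 0, 0, 0, 0, 0]
    - [0, 0, 0, 0, 0, 0]
    - [0, 0, 0, 0, 0, 0]
    - [0, 0, 0, 0, 0, 0]
    - [0, 0, 0, 0, 0, 0]
    - [0, 0, 0, 0, 0, 0]
  grip: 0.2
  grip_force: 60

```text
time: 6.55
ee_pos: [0.5438, 0.1264, 0.0609]
tool_rot: [-1.932, 2.477, -0.001]
contact_force: [-1.2, -0.0, 5.3]
gripper_width: 0.0483
gripper_force: 64.0
```

>>> carry_out:
  deltas:
    - [-0.0003, -0.001, 0, 0, 0, 0]
    - [-0.0005, -0.002, 0, 0, 0, 0]
    - [-0.0008, -0.003, 0, 0, 0, 0]
    - [-0.0008, -0.003, 0, 0, 0, 0]
    - [-0.0008, -0.003, 0, 0, 0, 0]
    - [-0.0008, -0.003, 0, 0, 0, 0]
    - [-0.0008, -0.003, 0, 0, 0, 0]
    - [-0.0008, -0.003, 0, 0, 0, 0]

```text
time: 7.55
ee_pos: [0.5395, 0.1075, 0.0609]
tool_rot: [-1.928, 2.473, 0.001]
contact_force: [1.3, 6.5, 2.1]
gripper_width: 0.0486
gripper_force: 63.6
```

>>> carry_out:
  deltas:
    - [-0.0008, -0.003, 0, 0, 0, 0]
    - [-0.0008, -0.003, 0, 0, 0, 0]
    - [-0.0008, -0.003, 0, 0, 0, 0]
    - [-0.0008, -0.003, 0, 0, 0, 0]
    - [-0.0008, -0.003, 0, 0, 0, 0]
    - [-0.0008, -0.003, 0, 0, 0, 0]
    - [-0.0008, -0.003, 0, 0, 0, 0]
    - [-0.0008, -0.003, 0, 0, 0, 0]

```text
time: 8.55
ee_pos: [0.5331, 0.0834, 0.0609]
tool_rot: [-1.928, 2.473, 0.001]
contact_force: [1.8, 7.8, 2.6]
gripper_width: 0.0485
gripper_force: 63.6
```

```bash
python3 - <<'E'
from h import *
a=ctrl.camera("side");b=ctrl.camera("top")
A=cv2.resize(a[110:230,220:330],(400,436),interpolation=cv2.INTER_CUBIC);B=cv2.resize(b[145:265,180:290],(400,436),interpolation=cv2.INTER_CUBIC)
cv2.imwrite("pics/e.png",np.hstack([A,B]))
E
```

```text
(no output)
```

View pics/e.png

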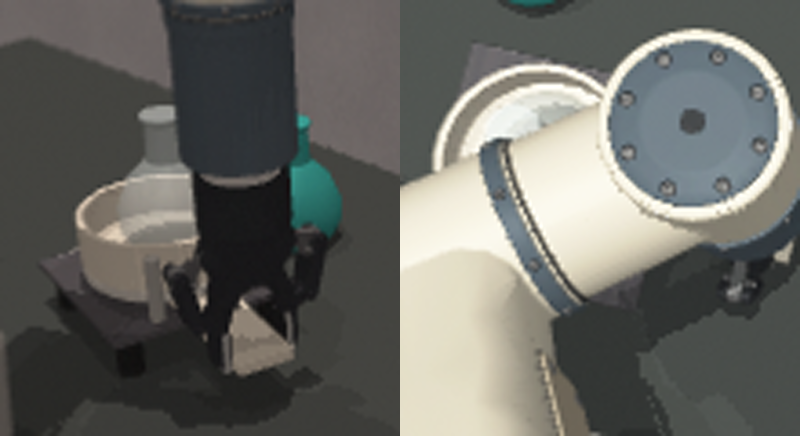

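The side crop shows the spacer sliding out between the posts, with the tub at (140,240) upright against them. Friction is about 8 N. I carry on pulling.

>>> carry_out:
  deltas:
    - [-0.0008, -0.003, 0, 0, 0, 0]
    - [-0.0008, -0.003, 0, 0, 0, 0]
    - [-0.0008, -0.003, 0, 0, 0, 0]
    - [-0.0008, -0.003, 0, 0, 0, 0]
    - [-0.0008, -0.003, 0, 0, 0, 0]
    - [-0.0008, -0.003, 0, 0, 0, 0]
    - [-0.0008, -0.003, 0, 0, 0, 0]
    - [-0.0008, -0.003, 0, 0, 0, 0]

```text
time: 9.65
ee_pos: [0.5268, 0.0595, 0.0609]
tool_rot: [-1.928, 2.473, 0.001]
contact_force: [1.7, 9.0, 1.5]
gripper_width: 0.0486
gripper_force: 63.7
```

>>> carry_out:
  deltas:
    - [-0.0008, -0.003, 0, 0, 0, 0]
    - [-0.0008, -0.003, 0, 0, 0, 0]
    - [-0.0008, -0.003, 0, 0, 0, 0]
    - [-0.0008, -0.003, 0, 0, 0, 0]
    - [-0.0008, -0.003, 0, 0, 0, 0]
    - [-0.0008, -0.003, 0, 0, 0, 0]
    - [-0.0008, -0.003, 0, 0, 0, 0]
    - [-0.0008, -0.003, 0, 0, 0, 0]

```text
time: 10.65
ee_pos: [0.5206, 0.0359, 0.0608]
tool_rot: [-1.928, 2.473, 0.001]
contact_force: [2.2, 10.1, 1.7]
gripper_width: 0.0485
gripper_force: 63.6
```

>>> carry_out:
  deltas:
    - [-0.0008, -0.003, 0, 0, 0, 0]
    - [-0.0008, -0.003, 0, 0, 0, 0]
    - [-0.0008, -0.003, 0, 0, 0, 0]
    - [-0.0008, -0.003, 0, 0, 0, 0]
    - [-0.0008, -0.003, 0, 0, 0, 0]
    - [-0.0008, -0.003, 0, 0, 0, 0]
    - [-0.0008, -0.003, 0, 0, 0, 0]
    - [-0.0008, -0.003, 0, 0, 0, 0]

```text
time: 11.65
ee_pos: [0.5121, 0.0091, 0.0602]
tool_rot: [1.931, -2.478, -0.0]
contact_force: [1.1, 2.5, -0.1]
gripper_width: 0.0485
gripper_force: 63.4
```

>>> carry_out:
  deltas:
    - [-0.0008, -0.003, 0, 0, 0, 0]
    - [-0.0008, -0.003, 0, 0, 0, 0]
    - [-0.0008, -0.003, 0, 0, 0, 0]
    - [-0.0008, -0.003, 0, 0, 0, 0]
    - [-0.0008, -0.003, 0, 0, 0, 0]
    - [-0.0008, -0.003, 0, 0, 0, 0]
    - [-0.0008, -0.003, 0, 0, 0, 0]
    - [-0.0008, -0.003, 0, 0, 0, 0]

```text
time: 12.65
ee_pos: [0.5058, -0.0149, 0.0602]
tool_rot: [1.931, -2.477, -0.0]
contact_force: [-0.1, 1.1, -0.8]
gripper_width: 0.0483
gripper_force: 63.4
```

>>> carry_out:
  deltas:
    - [-0.0008, -0.003, 0, 0, 0, 0]
    - [-0.0008, -0.003, 0, 0, 0, 0]
    - [-0.0008, -0.003, 0, 0, 0, 0]
    - [-0.0008, -0.003, 0, 0, 0, 0]
    - [-0.0008, -0.003, 0, 0, 0, 0]
    - [-0.001, -0.004, 0, 0, 0, 0]
    - [-0.001, -0.004, 0, 0, 0, 0]
    - [-0.001, -0.004, 0, 0, 0, 0]

```text
time: 13.65
ee_pos: [0.4988, -0.0419, 0.0603]
tool_rot: [1.932, -2.478, -0.0]
contact_force: [0.5, 0.3, -1.5]
gripper_width: 0.0488
gripper_force: 63.2
```

The spacer is clear: about 174 mm of travel, and the force is down to its own weight. I lift a little and carry it over to the tray.

>>> carry_out:
  deltas:
    - [0, -0.005, 0.008, 0, 0, 0]
    - [0.004, -0.012, 0.012, 0, 0, 0.011]
    - [0.0087, -0.0174, 0.012, 0, 0, 0.011]
    - [0.0087, -0.0174, 0.012, 0, 0, 0.011]
    - [0.0087, -0.0174, 0.012, 0, 0, 0.011]
    - [0.0087, -0.0174, 0.004, 0, 0, 0.011]
    - [0.0087, -0.0174, 0, 0, 0, 0.011]
    - [0.0087, -0.0174, 0, 0, 0, 0.011]

```text
time: 14.65
ee_pos: [0.5558, -0.1645, 0.1214]
tool_rot: [-2.026, 2.4, -0.002]
contact_force: [0.4, -0.6, -1.0]
gripper_width: 0.0486
gripper_force: 63.3
```

>>> carry_out:
  deltas:
    - [0.012, -0.022, 0, 0, 0, 0.012]
    - [0.012, -0.022, 0, 0, 0, 0.012]
    - [0.012, -0.022, 0, 0, 0, 0.012]
    - [0.012, -0.022, 0, 0, 0, 0.012]
    - [0.012, -0.022, 0, 0, 0, 0.012]
    - [0.012, -0.022, 0, 0, 0, 0.012]
    - [0.0108, -0.0248, 0, 0, 0, 0.012]
    - [0, 0, 0, 0, 0, 0.012]

```text
time: 15.65
ee_pos: [0.6379, -0.3224, 0.1203]
tool_rot: [2.137, -2.303, 0.001]
contact_force: [0.7, 0.8, -0.6]
gripper_width: 0.0485
gripper_force: 63.2
```

```bash
python3 - <<'E'
from h import *
s=ctrl.sense();print(s["time"],s["ee_pos"],s["tool_rot"],s["joint_pos"])
a=ctrl.camera("side");b=ctrl.camera("top")
A=cv2.resize(a[120:300,220:460],(800,600),interpolation=cv2.INTER_CUBIC)
cv2.imwrite("pics/f.png",A);cv2.imwrite("pics/g.png",cv2.resize(b[130:265,180:450],(800,400),interpolation=cv2.INTER_CUBIC))
for n in("side","top"):
  for l in("flask","tub","plate","spacer"):print(n,l,[(np.round(r["xyz"],3).tolist(),round(r["conf"],2)) for r in ctrl.spot_point(n,l)[:2]])
E
```

```text
15.65 [ 0.63793304 -0.32235343  0.12030515] [ 2.13676397e+00 -2.30270070e+00  9.31729427e-04] [-2.49901827e-01  6.40138155e-01  3.73822517e-01  5.29201159e-04
 -1.30410410e+00  1.75041950e-01]
side flask [([0.765, 0.279, -0.005], 0.82), ([0.58, 0.244, 0.063], 0.61)]
side tub [([0.574, 0.245, 0.06], 0.7), ([0.776, 0.074, 0.006], 0.38)]
side plate [([0.576, 0.252, 0.046], 0.44), ([0.646, -0.236, 0.102], 0.34)]
side spacer [([0.643, -0.237, 0.101], 0.56)]
top flask [([0.766, 0.284, -0.002], 0.79), ([0.578, 0.24, 0.062], 0.6)]
top tub [([0.577, 0.242, 0.056], 0.61)]
top plate []
top spacer []
```

View pics/f.png

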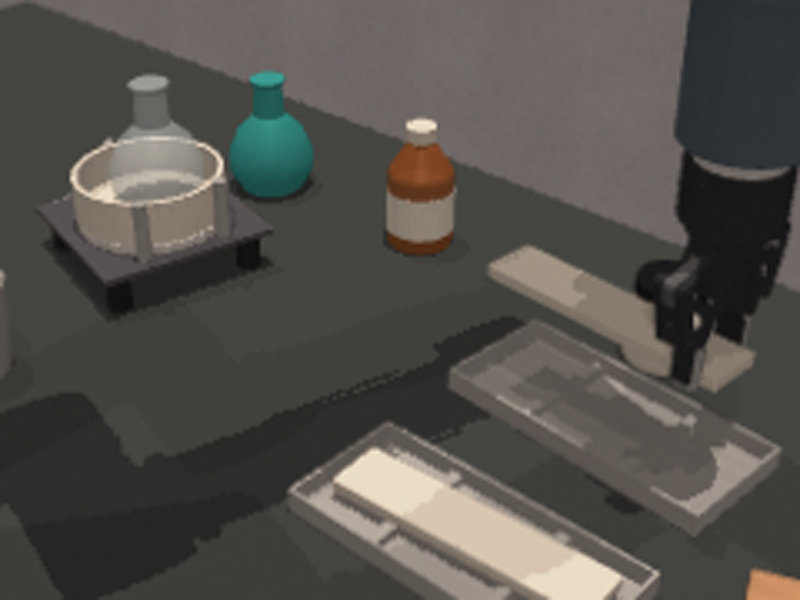

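View pics/g.png

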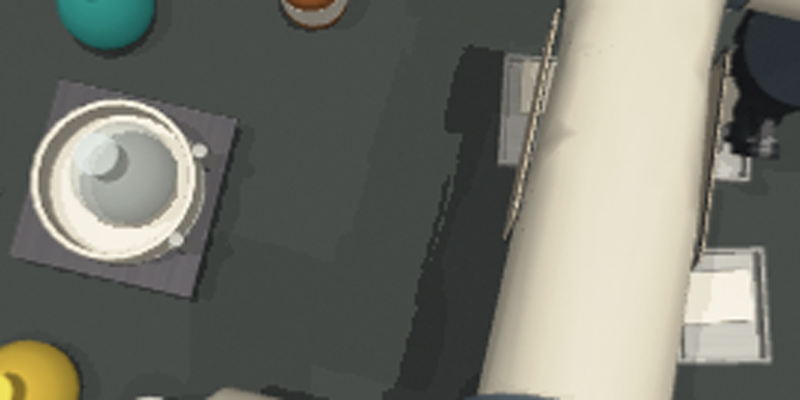

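The stack has settled upright on the deck, with the tub at (148,195) in the side crop and inside the posts in the top crop. The spacer hangs level over the empty tray, its corners at about (530,247), (490,268) and (753,352). I check its offset from these corners.

```bash
python3 - <<'E'
from h import *
px=np.array([(530,247),(488,267),(754,352)])/3.3333+[220,120]
w=onplane("side",px,.1168);print(np.round(w,4))
s=ctrl.sense();p=np.array(s["ee_pos"]);Rm=cv2.Rodrigues(np.array(s["tool_rot"]))[0];print(np.degrees(np.arctan2(Rm[1],Rm[0])))
a=np.radians(-94.3);u=np.array([np.cos(a),np.sin(a),0]);v=np.array([-u[1],u[0],0])
end=p+u*.024
for nm,d in(("nearend",0),("farend",.22)):
  for q in(.025,-.025):
    X=end-u*d+v*q;X[2]=.1168;print(nm,q,np.round(X,4),np.round((proj("side",X)[0]-[220,120])*3.3333))
# tray rim corners predicted
c=np.array([.648,-.241,.02])
print([np.round((proj("side",c+u*i*.125+v*j*.056)[0]-[220,120])*3.3333).tolist() for i in(1,-1) for j in(1,-1)])
E
```

```text
[[ 0.6707 -0.139   0.1168]
 [ 0.622  -0.133   0.1168]
 [ 0.6565 -0.3492  0.1168]]
[-94.17797561 175.82202457  -8.23469133]
nearend 0.025 [ 0.661  -0.3453  0.1168] [752. 347.]
nearend -0.025 [ 0.6112 -0.3415  0.1168] [713. 375.]
farend 0.025 [ 0.6775 -0.1259  0.1168] [522. 239.]
farend -0.025 [ 0.6277 -0.1221  0.1168] [482. 260.]
[[782.0, 444.0], [699.0, 512.0], [535.0, 316.0], [448.0, 366.0]]
```

>>> carry_out:
  deltas:
    - [0.001, -0.003, -0.004, 0, 0, 0]
    - [0, 0, -0.012, 0, 0, 0]
    - [0, 0, -0.014, 0, 0, 0]
    - [0, 0, -0.014, 0, 0, 0]
    - [0, 0, -0.014, 0, 0, 0]
    - [0, 0, -0.012, 0, 0, 0]
    - [0, 0, -0.004, 0, 0, 0]
    - [0, 0, 0, 0, 0, 0]

```text
time: 17.15
ee_pos: [0.6389, -0.3229, 0.0462]
tool_rot: [2.138, -2.301, -0.0]
contact_force: [-0.3, 0.1, -1.5]
gripper_width: 0.0488
gripper_force: 63.2
```

```bash
python3 - <<'E'
from h import *
a=ctrl.camera("side");s=ctrl.sense();print(s["ee_pos"],s["contact_force"],s["torque"])
cv2.imwrite("pics/i.png",cv2.resize(a[200:290,340:460],(800,600),interpolation=cv2.INTER_CUBIC))
E
```

```text
[ 0.63916775 -0.32298354  0.04670414] [ 1.0689888  -0.34929277 -1.02983033] [-0.11174651 -0.07287712  0.04128411]
```

View pics/i.png

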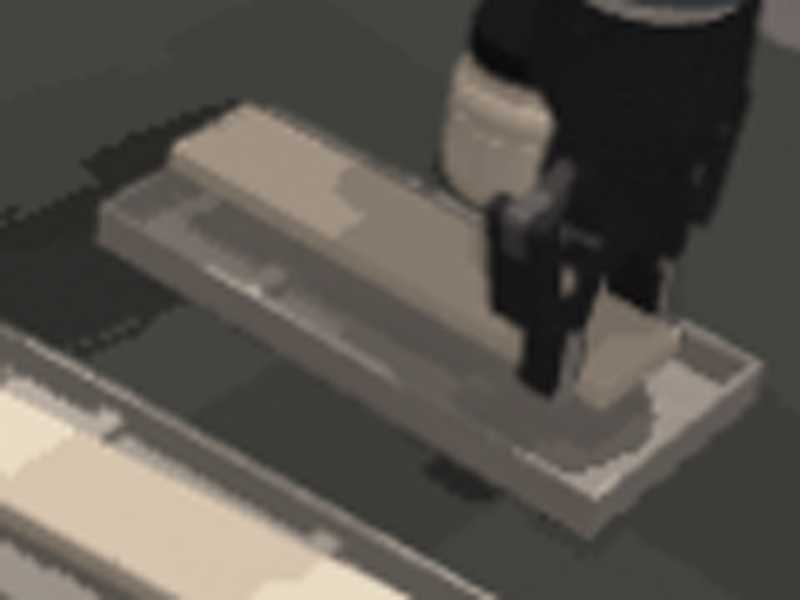

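The board lies along the tray and just above it. Its corners are at (250,100), (172,150), (682,333) and (600,405), and the tray rim corners at (100,207), (762,365) and (597,497). I work out the board's position relative to the tray.

```bash
python3 - <<'E'
from h import *
f=lambda P:(np.array(P,float)+.5)/6.6667-.5+[340,200]
s=onplane("side",f([(250,100),(172,150),(682,333),(604,390)]),.0435)
t=onplane("side",f([(100,207),(762,365),(597,497)]),.02)
print(np.round(s,4),np.round(t,4))
tc=(t[0]+t[1])/2; d=t[2]-t[0];print("tray c",tc,np.linalg.norm(d),np.degrees(np.arctan2(d[1],d[0])))
sc=s.mean(0);e=(s[2]+s[3]-s[0]-s[1])/2;print("sp c",sc,np.linalg.norm(e),np.degrees(np.arctan2(e[1],e[0])))
E
```

```text
[[ 0.6771 -0.133   0.0435]
 [ 0.6244 -0.1317  0.0435]
 [ 0.657  -0.3498  0.0435]
 [ 0.6078 -0.3448  0.0435]] [[ 0.5982 -0.1151  0.02  ]
 [ 0.689  -0.3707  0.02  ]
 [ 0.5804 -0.3614  0.02  ]]
tray c [ 0.64358908 -0.24291417  0.02      ] 0.2470015134766553 -94.12931925748876
sp c [ 0.64158545 -0.23982535  0.0435    ] 0.21569929450703978 -94.87137634199817
```

The board is within 3 mm of the tray's centre and 1° of its axis. I lower it slowly.

>>> carry_out:
  deltas:
    - [0, 0, -0.002, 0, 0, 0]
    - [0, 0, -0.003, 0, 0, 0]
    - [0, 0, -0.003, 0, 0, 0]
    - [0, 0, -0.003, 0, 0, 0]
    - [0, 0, -0.002, 0, 0, 0]
    - [0, 0, -0.001, 0, 0, 0]
    - [0, 0, -0.001, 0, 0, 0]
    - [0, 0, -0.001, 0, 0, 0]

```text
time: 18.2
ee_pos: [0.639, -0.3229, 0.0303]
tool_rot: [-2.138, 2.301, -0.0]
contact_force: [-0.1, -0.1, -1.8]
gripper_width: 0.0482
gripper_force: 63.2
```

>>> carry_out:
  deltas:
    - [0, 0, -0.0005, 0, 0, 0]
    - [0, 0, -0.0005, 0, 0, 0]
    - [0, 0, -0.0005, 0, 0, 0]
    - [0, 0, -0.0005, 0, 0, 0]
    - [0, 0, -0.0005, 0, 0, 0]
    - [0, 0, -0.0005, 0, 0, 0]
    - [0, 0, -0.0005, 0, 0, 0]
    - [0, 0, 0, 0, 0, 0]

```text
time: 19.2
ee_pos: [0.6389, -0.3229, 0.027]
tool_rot: [-2.139, 2.301, -0.0]
contact_force: [-0.5, -0.7, -0.6]
gripper_width: 0.0483
gripper_force: 63.4
```

>>> carry_out:
  deltas:
    - [0, 0, -0.0005, 0, 0, 0]
    - [0, 0, -0.0005, 0, 0, 0]
    - [0, 0, -0.0005, 0, 0, 0]
    - [0, 0, 0, 0, 0, 0]
    - [0, 0, 0, 0, 0, 0]
    - [0, 0, 0, 0, 0, 0]
    - [0, 0, 0, 0, 0, 0]
    - [0, 0, 0, 0, 0, 0]

```text
time: 20.2
ee_pos: [0.639, -0.3229, 0.0268]
tool_rot: [-2.139, 2.301, -0.001]
contact_force: [-2.8, 1.6, 7.4]
gripper_width: 0.0484
gripper_force: 64.2
```

The wrist reads 7 N at the expected height, so the board is on the bars. I open partway, staying inside the tray walls, and check before withdrawing.

>>> carry_out:
  deltas:
    - [0, 0, 0, 0, 0, 0]
    - [0, 0, 0, 0, 0, 0]
    - [0, 0, 0, 0, 0, 0]
    - [0, 0, 0, 0, 0, 0]
    - [0, 0, 0, 0, 0, 0]
    - [0, 0, 0, 0, 0, 0]
    - [0, 0, 0, 0, 0, 0]
    - [0, 0, 0, 0, 0, 0]
  grip: -0.4
  grip_force: 20

```text
time: 21.2
ee_pos: [0.6389, -0.3228, 0.0253]
tool_rot: [2.138, -2.301, 0.0]
contact_force: [-0.2, 0.4, 1.0]
gripper_width: 0.0598
gripper_force: 0.0
```

>>> carry_out:
  deltas:
    - [0, 0, 0.003, 0, 0, 0]
    - [0, 0, 0.006, 0, 0, 0]
    - [0, 0, 0.01, 0, 0, 0]
    - [0, 0, 0.015, 0, 0, 0]
    - [0, 0, 0.02, 0, 0, 0]
    - [0, 0, 0.025, 0, 0, 0]
    - [0, 0, 0.025, 0, 0, 0]
    - [0, 0, 0.025, 0, 0, 0]

```text
time: 22.2
ee_pos: [0.639, -0.3229, 0.1566]
tool_rot: [-2.138, 2.301, -0.002]
contact_force: [0.3, -0.5, 0.8]
gripper_width: 0.0598
gripper_force: 0.0
```

>>> carry_out:
  deltas:
    - [-0.02, 0.02, 0.02, 0, 0, 0]
    - [-0.03, 0.03, 0.02, 0, 0, 0]
    - [-0.03, 0.03, 0.02, 0, 0, 0]
    - [-0.03, 0.03, 0, 0, 0, 0]
    - [-0.03, 0.03, 0, 0, 0, 0]
    - [-0.03, 0.03, 0, 0, 0, 0]
    - [-0.02, 0.02, 0, 0, 0, 0]
    - [0, 0, 0, 0, 0, 0]

```text
time: 23.2
ee_pos: [0.4481, -0.132, 0.2161]
tool_rot: [-2.139, 2.298, -0.003]
contact_force: [0.3, -0.6, 0.9]
gripper_width: 0.0597
gripper_force: 0.0
```

```bash
python3 - <<'E'
from h import *
s=ctrl.sense();print(s["time"],s["ee_pos"],s["contact_force"])
a=ctrl.camera("side")
cv2.imwrite("pics/j.png",cv2.resize(a[120:300,220:460],(800,600),interpolation=cv2.INTER_CUBIC))
for l in("spacer","spare"):print(l,[(np.round(r["xyz"],3).tolist(),round(r["conf"],2)) for r in ctrl.spot_point("side",l)[:3]])
E
```

```text
23.2 [ 0.44814224 -0.13201874  0.2160775 ] [ 0.25420333 -0.55317238  0.87418529]
spacer [([0.647, -0.237, 0.013], 0.68), ([0.571, 0.245, 0.056], 0.43)]
spare [([0.464, -0.246, 0.013], 0.7)]
```

View pics/j.png

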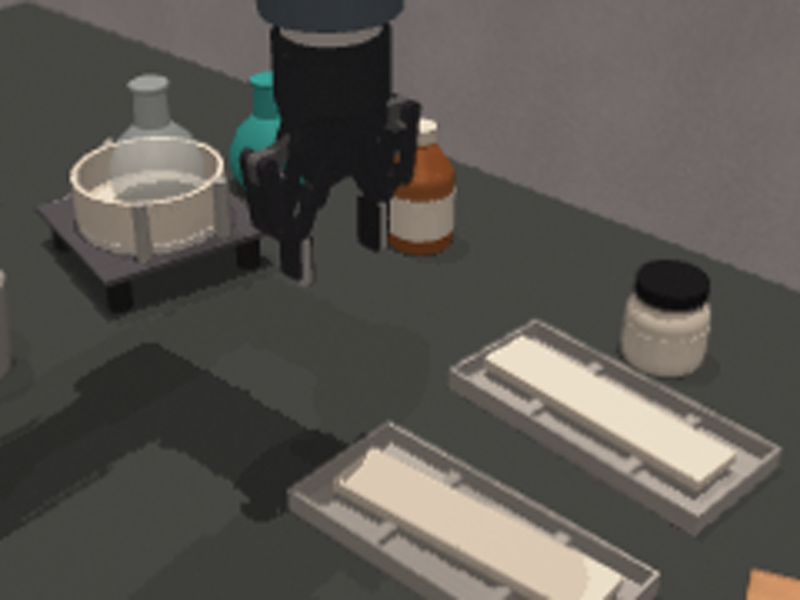

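The spacer lies flat on both bars of the empty tray, centred at about (610,410). The stack stands upright on the deck and the spare looks untouched.

```bash
python3 -c "
from rig import ctrl
print(ctrl.hand_in())"
```

```text
the job is handed in; nothing more can be done
None
```

I drew the spacer out and laid it flat on the rest bars of the empty tray, with the plate, tub and flask settled upright on the stand and the spare spacer untouched; the job was handed in at about 23 s (limit 43 s), and no verdict was shown.

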